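# Lap a flange plate, then hold the block in the air cleaner

## Task

Pick up the lapping block by its handle, set it flat on the red-painted end of the flange plate and slide it slowly along the plate to the plain end in one continuous stroke, pressing gently and evenly so that the sprung plate stays a little sunk (around 6 mm) all the way and never reaches its stop. Then, still gripping the block by its handle, set its face on the middle of the orange pad of the air cleaner, press the pad down past its first two clicks to the third one (green mark, short of the bottom stop) and finish while holding it there against its spring, without letting go. Leave the two hose couplers and the carton alone.

Things in the scene. Friction and masses are not known exactly. Their poses are not given: they have to be found in the camera images.
- block_grip (a point): Centre of the lapping block's handle, 37 mm above the block's underside; z up. The block (loose, 0.28 to 0.56 kg) is a dark steel foot 64 (x) x 50 (y) x 14 mm high with an upright yellow handle 50 (x) x 22 (y) mm rising from 14 to 60 mm above the underside; grip the handle across its 22 mm (along y). It stands on the bench between the two fixtures.
- lap_block: The lapping block; origin at the centre of its underside, which is its working face; same axes as block_grip.
- flange_face (a point): Centre of the top face of the flange plate: aluminium, 220 (x) x 80 (y) x 20 mm, 60 mm above the bench when free. x runs along it to its red end (last 15 mm, at +110 mm), z up. Dark discs are flush holes. The block's centre should start at about x = +70 mm and end at about -70 mm, within 30 mm of the middle line, at any yaw.
- rest: The sprung lapping rest, fixed: a grey base 200 x 75 x 12 mm that carries the flange plate; origin at the centre of the base's underside, under the plate's centre, x towards the plate's red end.
- flange (a joint): How far the flange plate is sunk on its springs, m: 0 = free, stop at 0.014. It sinks straight down and resists with 2 N + 600 N/m (5.6 N at 6 mm, 10.4 N at the stop); the block's own weight counts.
- cleaner: The air cleaner, fixed: a blue box 110 x 110 x 44 mm, origin at the centre of its underside, below the pad's centre. At its own -x side, 59 mm from the centre, stands a white scale plate 110 mm wide (y), 8 mm thick and 125 mm high; its marks show the height of the pad's top at the clicks: yellow 98 mm, yellow 86 mm, green 74 mm (the third), red 64 mm (bottom stop).
- pad_top (a point): Centre of the top of the air cleaner's orange pad, 84 x 84 x 12 mm; 110 mm above the bench when free, moves down with the pad. z up.
- pad (a joint): How far the pad is pressed down, m: 0 = free, clicks at 0.012, 0.024 and 0.036 (the third), bottom stop at 0.046. It moves straight down against a return spring of 4 N + 150 N/m (9.4 N at the third click) with a ripple of +-2 N that makes the clicks; let go, it springs right back to 0.
- coupler_red: Bystander: red hose coupler, a tube standing upright, 60 mm across, 70 mm high; origin at the centre of its underside.
- coupler_blue: Bystander: blue hose coupler, same size, origin likewise.
- carton: Bystander: closed cardboard carton 100 x 130 x 70 mm; origin at the centre of its underside.

How it is judged:
On the way, in this order (a step that is already met when the one before it is completed fails the run):
1. block pressed flat on the red end of the plate (2.5 to 15 N) (x of lap_block in the frame of flange_face between 0.05 and 0.09 m and y of lap_block in the frame of flange_face between -0.03 and 0.03 m and contact force between lap_block and rest between 2.5 and 15 N and angle between lap_block's own z axis and vertical below 0.15 rad), for 0.1 s.
2. still pressed on, a quarter of the way along (x of lap_block in the frame of flange_face between 0.02 and 0.045 m and y of lap_block in the frame of flange_face between -0.03 and 0.03 m and contact force between lap_block and rest between 2.5 and 15 N and angle between lap_block's own z axis and vertical below 0.15 rad), for 0.1 s.
3. still pressed on, at the middle (x of lap_block in the frame of flange_face between -0.012 and 0.012 m and y of lap_block in the frame of flange_face between -0.03 and 0.03 m and contact force between lap_block and rest between 2.5 and 15 N and angle between lap_block's own z axis and vertical below 0.15 rad), for 0.1 s.
4. still pressed on, three quarters of the way along (x of lap_block in the frame of flange_face between -0.045 and -0.02 m and y of lap_block in the frame of flange_face between -0.03 and 0.03 m and contact force between lap_block and rest between 2.5 and 15 N and angle between lap_block's own z axis and vertical below 0.15 rad), for 0.1 s.
5. still pressed on, at the plain end (x of lap_block in the frame of flange_face between -0.09 and -0.05 m and y of lap_block in the frame of flange_face between -0.03 and 0.03 m and contact force between lap_block and rest between 2.5 and 15 N and angle between lap_block's own z axis and vertical below 0.15 rad), for 0.1 s.
6. pad pressed with the block past two clicks to the third (value of joint pad between 0.031 and 0.041 m and contact force between lap_block and cleaner between 3 and 25 N and contact force between the fingers and cleaner below 0.5 N and contact force between the fingers and lap_block above 1 N and horizontal distance between lap_block and pad_top below 0.025 m and angle between lap_block's own z axis and vertical below 0.15 rad), for 0.3 s.
At the end, for the whole second after the job is handed in: the pad is held 31 to 41 mm down (third click at 36 mm) by the lapping block, 3 to 25 N between them, the block gripped by the fingers, its face flat (within 0.15 rad) and within 25 mm of the pad's centre, the fingers not touching the cleaner (all of step 6); the arm keeps its last pose, push and grip.
It fails at once if the flange plate is pushed to its stop (value of joint flange above 0.0135 m).
It fails at once if the block is pressed on the plate with more than 25 N (contact force between lap_block and rest above 25 N).
It fails at once if the coupler red is moved more than 20 mm or tipped (distance of coupler_red from where it was at the start of the episode above 0.02 m or angle between coupler_red's own z axis and vertical above 0.3 rad).
It fails at once if the coupler blue is moved more than 20 mm or tipped (distance of coupler_blue from where it was at the start of the episode above 0.02 m or angle between coupler_blue's own z axis and vertical above 0.3 rad).
It fails at once if the carton is moved more than 20 mm or tipped (distance of carton from where it was at the start of the episode above 0.02 m or angle between carton's own z axis and vertical above 0.3 rad).
It also fails if it takes over 70 s, if anything falls off the work surface, if the arm or the gripper's body presses on something with over 40 N, if the wrist force passes 120 N, or if a joint passes its speed limit or range.

## Robot

A 6-joint arm with a two-finger parallel gripper is mounted at the origin on the work surface. World frame = base frame: x ahead of the robot, y to its left, z up, the work surface at z = 0. Lengths are in m, angles in rad, forces in N, time in s.
With the tool pointing down it reaches from about 0.275 to 0.85 m from the base axis. Payload 5.2 kg.
Tool frame: the origin (TCP) lies midway between the tips of the shut fingers; the grasp point (between the pads) lies 19 mm behind it; z points along the fingers, y is the line along which they close (so a half turn about z gives the same grasp; the last joint's range is limited). The gripper opens to 85 mm and grips with 20 to 120 N. Pads are 22 mm wide; open, the fingers measure 114 mm over their backs; the gripper's body (76 mm by 85 mm) begins 54 mm behind the grasp point. The pads swing forward as they close: fully open they stand 13 mm farther back than shut.
Start: joints at [1.137, 0.259, 1.535, -0, 1.348, -0.203], TCP at [0.126, 0.535, 0.231] pointing down, gripper open.
Joint ranges: [-3.14, 3.14], [-0.91, 2.08], [0.19, 2.58], [-1.22, 4.36], [0.22, 2.71], [-3.12, 3.12]. Speed limits (rad/s): [2.57, 2.57, 3.14, 3.14, 3.14, 3.14].

## Interface

Orientations are given as a rotation vector (axis times angle).
In Python, from station import sense, vision, arm gives the robot as it stands. The module is installed in compiled form; this text tells all that it offers.
- The arm moves only by the shell command python3 -m inch 'ROWS'. ROWS is JSON, a list of rows, each a list of 3 entries, a list of its own where there are three numbers: the shift along the tool's x, y, z in m, then the turn, a rotation vector about the tool's x, y, z in rad, then the closure in counts, from 0 (fully open) to 255 (shut). In form: [[[dx, dy, dz], [ax, ay, az], hand], ...]. A call has 1 to 5 rows; each row is the pose to reach, as a shift and turn from the pose commanded when the call began, along the tool's axes at that moment; what a row does not reach only later rows make up. A row lasts 1/10 s, in which the tool goes at most 50 mm and 8.59 degrees, less where a joint would pass 70% of its speed; a pose out of reach is approached as far as the arm can. A call with a gripper value outside its range is refused whole. The fingers move at their own pace and stop on an object; the grip force is fixed at half the most. Time passes only in rows, so rows that repeat a pose let the fingers close. It gives the time, the measured TCP pose, the force, the opening and the grip force at its end, in the units of the state.
- sense(): the state, without advancing time (a new reading comes with each control period).
- vision.grab_frame(name): name is "scene" or "top" or "wrist"; returns a dict with "img" (400x640x3 uint8, red, green, blue), "depth" (400x640 float32, m along the optical axis (not along the pixel's ray), 0 where there is no reading), "camera_matrix" (3x3 intrinsics, pixels), "rvec" (rotation vector, rad) and "tvec" (3), from world to camera coordinates, as OpenCV has them; the wrist camera has in their place "tool_from_camera" (4x4, takes a point from camera to tool coordinates, whose origin is the TCP and whose axes are the flange's). Camera axes: x right, y down, z forward; pixel columns grow to the right and rows downward; lengths in m; the calibration is good to about 2 mm. A picture is of the moment at which its call begins: read the wrist's pose just before it.
- arm.close_job(): hands the job in; it is judged then, once.
The state is a dict: "time_s": time; "joint_pos": joint angles; "qvel": joint speeds; "tau": joint torques, N m; "tcp_pos": TCP position; "orientation": TCP orientation; "ft_force": force on the tool from outside, world axes, zero at the start; "wrist_torque": the same for the moment, N m; "opening": finger opening in m; "gripper_force": force on a finger pad.
Only numpy, scipy, OpenCV 4.12 (cv2) and the standard library are available. Lean on these libraries where they do the work, as an engineer would, in place of code of your own. Each camera call takes 0.05 s, during which the arm holds its last target. There are 200 camera calls.

## Working session

There is one attempt and no reset: what is moved stays moved. The work goes in short steps, Python scripts to look and compute and a shell command to move; the robot and the scene stay as the last step left them, time stands still between calls to the robot, and variables do not carry over. Pictures are saved under pics/ and viewed, at most 10 in all, crops included, and the job is handed in when it is done.

```bash
mkdir -p pics; ls; cat > h.py <<'E'
import numpy as np, cv2
from station import sense, vision, arm
from scipy.spatial.transform import Rotation as R
def grab(n):
    s=sense(); f=vision.grab_frame(n)
    if n=="wrist":
        T=np.eye(4);T[:3,:3]=R.from_rotvec(s["orientation"]).as_matrix();T[:3,3]=s["tcp_pos"]
        W=T@np.array(f["tool_from_camera"])
    else:
        C=np.eye(4);C[:3,:3]=R.from_rotvec(np.ravel(f["rvec"])).as_matrix();C[:3,3]=np.ravel(f["tvec"]);W=np.linalg.inv(C)
    f["W"]=W; return f
def ray(f,u,v):
    d=np.linalg.inv(f["camera_matrix"])@np.array([u,v,1.]);return f["W"][:3,3],f["W"][:3,:3]@d
def plane(f,u,v,z):
    o,d=ray(f,u,v);return o+d*(z-o[2])/d[2]
def depthpts(f,mask):
    v,u=np.nonzero(mask&(f["depth"]>0));d=f["depth"][v,u]
    p=(np.linalg.inv(f["camera_matrix"])@np.vstack([u,v,np.ones_like(u)]))*d
    return (f["W"][:3,:3]@p).T+f["W"][:3,3]
E
python3 - <<'E'
from h import *
for n in ("scene","top"):
    f=grab(n); cv2.imwrite(f"pics/{n}0.png",f["img"][:,:,::-1]); print(n,f["W"].round(3).tolist())
s=sense();print(s)
E
```

```text
pics
scene [[0.191, 0.853, -0.486, 1.047], [0.982, -0.17, 0.088, -0.07], [-0.007, -0.494, -0.869, 0.816], [0.0, 0.0, 0.0, 1.0]]
top [[0.023, -0.999, 0.034, 0.592], [-1.0, -0.023, 0.016, -0.011], [-0.015, -0.035, -0.999, 1.06], [0.0, 0.0, 0.0, 1.0]]
{'time_s': 0.1, 'joint_pos': array([ 1.13721730e+00,  2.59253505e-01,  1.53600778e+00,  2.61947938e-05,
        1.34801628e+00, -2.02802398e-01]), 'qvel': array([-0.0001707 , -0.00103482, -0.00369007,  0.00092244,  0.00149657,
       -0.00119155]), 'tau': array([ 1.52006131e-03, -4.46970212e+01, -2.91244805e+01, -4.65703179e-04,
        6.28966838e-03,  7.43350051e-05]), 'tcp_pos': array([0.12556099, 0.53496835, 0.23055308]), 'orientation': array([-3.61644665e-01, -3.12015178e+00,  2.50081210e-03]), 'ft_force': array([-0.65455916,  0.46015961,  1.10607446]), 'wrist_torque': array([-0.01387849, -0.01850974, -0.0218444 ]), 'gripper_force': 0.0, 'opening': 0.08529410507754331}
```

View pics/top0.png

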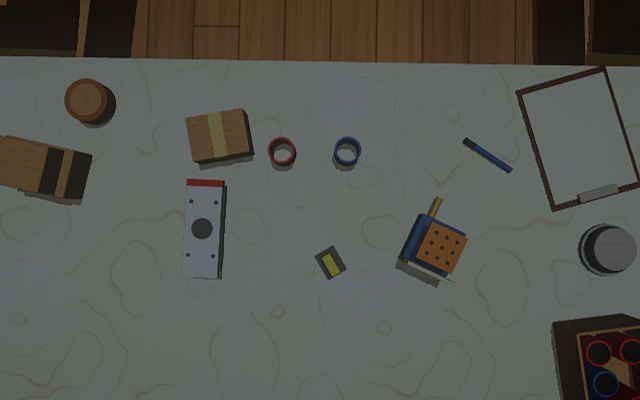

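View pics/scene0.png

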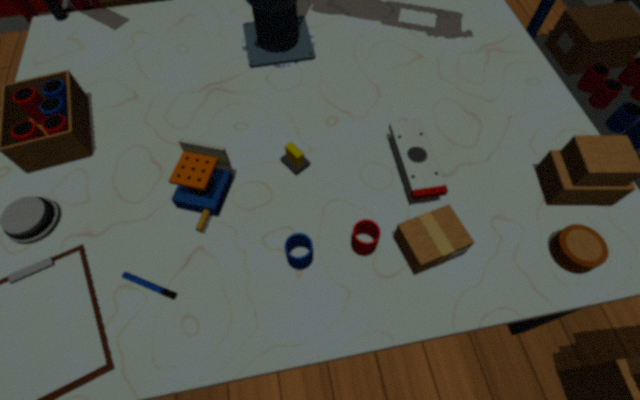

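The top view shows the plate at (203,230) with its red end at row 183, the block at (331,262) with its yellow handle, the orange pad at (441,248), the couplers at (282,151) and (347,151), and the carton at (220,136). The scene view agrees with this layout.

```bash
cat >> h.py <<'E'
def blob(m,near=None):
    n,l,st,c=cv2.connectedComponentsWithStats(m.astype(np.uint8))
    k=[i for i in range(1,n) if st[i,4]>25]
    i=max(k,key=lambda i:st[i,4]) if near is None else min(k,key=lambda i:np.hypot(*(c[i]-near)))
    return l==i
def hsv(f): return cv2.cvtColor(f["img"],cv2.COLOR_RGB2HSV).astype(int)
def rng(h,a,b,s,v): return (h[...,0]>=a)&(h[...,0]<=b)&(h[...,1]>s)&(h[...,2]>v)
def tri(f,p,g,q):
    o1,d1=ray(f,*p);o2,d2=ray(g,*q);A=np.c_[d1,-d2];t=np.linalg.lstsq(A,o2-o1,rcond=None)[0]
    a,b=o1+d1*t[0],o2+d2*t[1];return (a+b)/2,np.linalg.norm(a-b)
E
python3 - <<'E'
from h import *
F={n:grab(n) for n in("top","scene")}
def topstat(f,m,name,zt=.012):
    p=depthpts(f,m); z=np.percentile(p[:,2],90); q=p[abs(p[:,2]-z)<zt]
    r=cv2.minAreaRect((q[:,:2]*1000).astype(np.float32))
    print(name,m.sum(),"z",z.round(4),"mean",q[:,:2].mean(0).round(4),"rect",np.round(r[0],1),np.round(r[1],1),round(r[2],1))
seeds={"top":dict(y=(331,262),o=(441,248),r=(205,183),cr=(282,151),cb=(347,151),ca=(235,130)),"scene":dict(y=(293,152),o=(193,170),r=(428,191),cr=(365,238),cb=(299,250),ca=(440,230))}
for n,f in F.items():
    h=hsv(f);S=seeds[n]
    M=dict(y=blob(rng(h,22,35,130,60),S["y"]),o=blob(rng(h,5,19,150,80),S["o"]),r=blob(rng(h,0,4,140,60)|rng(h,172,180,140,60),S["r"]))
    print(n)
    for k,m in M.items():
        topstat(f,m,k); print("  pix",np.argwhere(m).mean(0)[::-1].round(1))
    # plate: depth points around height .06
    allp=depthpts(f,np.ones((400,640),bool))
    c=[.5,.22]
    q=allp[(abs(allp[:,2]-.06)<.006)&(allp[:,1]>.08)&(allp[:,1]<.3)&(allp[:,0]<.62)&(allp[:,0]>.25)]
    r=cv2.minAreaRect((q[:,:2]*1000).astype(np.float32));print("plate",len(q),q.mean(0).round(4),r)
    for k,x,y in(("cr",S["cr"],0),("cb",S["cb"],0),("ca",S["ca"],0)):print(k,plane(f,*x,.07).round(3))
E
```

```text
top
y 216 z 0.0615 mean [ 0.4774 -0.0225] rect [477.2 -22.1] [48.8 21.5] 31.7
  pix [330.5 264.5]
o 1397 z 0.1114 mean [ 0.5248 -0.2542] rect [ 524.9 -254.3] [83.8 81.7] 65.8
  pix [441.2 247.3]
r 210 z 0.062 mean [0.6534 0.265 ] rect [653.3 264.6] [80.2 13.4] 88.6
  pix [204.2 182.5]
plate 2552 [0.5316 0.2636 0.0595] ((530.6710205078125, 263.596923828125), (73.73464965820312, 178.0206298828125), 89.51624298095703)
cr [0.727 0.091 0.07 ]
cb [ 0.73  -0.053  0.07 ]
ca [0.771 0.197 0.07 ]
scene
y 140 z 0.0607 mean [ 0.4801 -0.0237] rect [478.9 -23.9] [48.5 19.5] 28.7
  pix [293.8 150.1]
o 1055 z 0.1112 mean [ 0.5268 -0.2549] rect [ 525.1 -255.5] [83.3 84.2] 65.6
  pix [193.1 169.6]
r 179 z 0.0613 mean [0.6551 0.2625] rect [655.3 263.1] [77.5 16.1] 88.7
  pix [429.3 190.6]
plate 1753 [0.5362 0.2629 0.0593] ((530.38330078125, 264.469482421875), (74.45648956298828, 181.00828552246094), 88.52098083496094)
cr [0.745 0.086 0.07 ]
cb [ 0.745 -0.055  0.07 ]
ca [0.758 0.248 0.07 ]
```

```bash
cat >> h.py <<'E'
def goal(x,y,z,ang,name=""):
    "shift and turn in tool axes to reach tcp xyz, tool down, tool y at ang deg"
    s=sense();Rt=R.from_rotvec(s["orientation"]);a=np.radians(ang)
    ty=np.array([np.cos(a),np.sin(a),0]);tz=np.array([0,0,-1.]);G=R.from_matrix(np.c_[np.cross(ty,tz),ty,tz])
    print(name,"t",s["time_s"],"tcp",s["tcp_pos"].round(4),"shift",Rt.inv().apply(np.array([x,y,z])-s["tcp_pos"]).round(4),"turn",(Rt.inv()*G).as_rotvec().round(4),"F",s["ft_force"].round(2),"open",round(s["opening"],4))
E
python3 - <<'E'
from h import *
for n in("top","scene"):
    f=grab(n);p=depthpts(f,np.ones((400,640),bool))
    m=(abs(p[:,2]-.06)<.006)&(p[:,1]>.2)&(p[:,1]<.33)&(p[:,0]<.68)&(p[:,0]>.4)
    q=p[m];r=cv2.minAreaRect((q[:,:2]*1000).astype(np.float32));print("plate",len(q),r,np.median(q[:,2]))
goal(.478,-.023,.2306,120.3)
E
```

```text
plate 3527 ((552.3333740234375, 268.0210876464844), (81.94509887695312, 220.45899963378906), 88.45418548583984) 0.05948754218219121
plate 2523 ((553.2670288085938, 266.9212646484375), (82.66482543945312, 223.42771911621094), 88.7005386352539) 0.05926265280311971
 t 0.3 tcp [0.1257 0.5353 0.231 ] shift [-0.4706 -0.4629  0.0006] turn [-5.000e-04 -3.000e-04 -7.596e-01] F [-1.35  0.11  0.95] open 0.0857
```

```bash
python3 -m inch '[[[-0.47,-0.463,0],[0,0,-0.75],0],[[-0.47,-0.463,0],[0,0,-0.75],0],[[-0.47,-0.463,0],[0,0,-0.75],0],[[-0.47,-0.463,0],[0,0,-0.75],0],[[-0.47,-0.463,0],[0,0,-0.75],0]]'
python3 -c "
from h import *
goal(.478,-.023,.2306,120.3)"
```

```text
time_s: 0.8
tcp_pos: [0.2451, 0.348, 0.2317]
orientation: [-0.677, 3.067, 0.0]
ft_force: [1.0, 0.3, -0.5]
opening: 0.0858
gripper_force: 0.0
 t 0.8 tcp [0.2451 0.348  0.2317] shift [-0.055  -0.4346  0.0011] turn [-0.0001  0.0005 -0.0942] F [ 1.05  0.35 -0.51] open 0.0858
```

```bash
python3 -m inch '[[[-0.055,-0.434,0],[0,0,-0.09],0],[[-0.055,-0.434,0],[0,0,-0.09],0],[[-0.055,-0.434,0],[0,0,-0.09],0],[[-0.055,-0.434,0],[0,0,-0.09],0],[[-0.055,-0.434,0],[0,0,-0.09],0]]' >/dev/null
python3 -c "
from h import *
goal(.478,-.023,.2306,120.3)"
```

```text
t 1.3 tcp [0.377  0.1352 0.232 ] shift [-0.0092 -0.1874  0.0014] turn [-0.0004  0.0011 -0.0098] F [ 0.48  1.23 -0.48] open 0.0857
```

```bash
python3 -c "
from h import *
goal(.478,-.023,.2306,120.3)"
```

```text
t 1.3 tcp [0.377  0.1352 0.232 ] shift [-0.0092 -0.1874  0.0014] turn [-0.0004  0.0011 -0.0098] F [ 0.48  1.23 -0.48] open 0.0857
```

```bash
python3 -m inch '[[[-0.01,-0.175,0],[0,0,-0.01],0],[[-0.01,-0.175,0],[0,0,-0.01],0],[[-0.01,-0.175,0],[0,0,-0.01],0],[[-0.01,-0.175,0],[0,0,-0.01],0],[[-0.01,-0.175,0],[0,0,-0.01],0]]' >/dev/null
python3 -c "
from h import *
goal(.478,-.023,.2306,120.3)
f=grab('wrist');cv2.imwrite('pics/w1.png',f['img'][:,:,::-1])
m=blob(rng(hsv(f),22,35,130,60));p=depthpts(f,m);z=np.percentile(p[:,2],90)
q=p[abs(p[:,2]-z)<.006];print(m.sum(),z,q.mean(0),cv2.minAreaRect((q[:,:2]*1000).astype(np.float32)))
goal(.478,-.023,.2306,120.3)"
```

```text
t 1.8 tcp [ 0.4736 -0.0132  0.2313] shift [ 0.0011 -0.0107  0.0007] turn [-0.001  -0.0001 -0.004 ] F [-0.37  0.19  0.86] open 0.0857
1167 0.06135378623378773 [ 0.47514384 -0.02224758  0.06026131] ((475.3542175292969, -21.800487518310547), (48.73436737060547, 22.001434326171875), 29.707368850708008)
 t 1.85 tcp [ 0.4723 -0.0114  0.2312] shift [ 0.0009 -0.0129  0.0006] turn [ 0.0006 -0.0005 -0.0029] F [0.17 0.88 0.12] open 0.0855
```

View pics/w1.png

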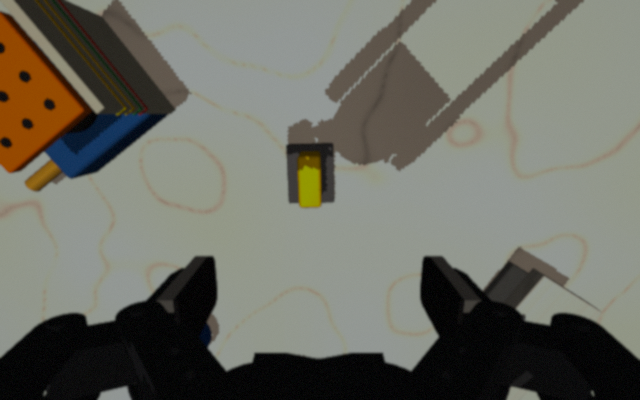

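The wrist picture shows the block at (310,178) with its handle aligned between the open fingers. The points to act on are handle centre (0.476, -0.022), top at 0.061 and yaw 30°, which match the given sizes.

```bash
python3 -m inch '[[[0.002,-0.011,0.05],[0,0,0],0],[[0.002,-0.011,0.09],[0,0,0],0],[[0.002,-0.011,0.13],[0,0,0],0],[[0.002,-0.011,0.13],[0,0,0],0],[[0.002,-0.011,0.13],[0,0,0],0]]' >/dev/null
python3 -c "
from h import *
goal(.4765,-.0222,.021,119.9)
f=grab('wrist')
m=blob(rng(hsv(f),22,35,130,60));p=depthpts(f,m);z=np.percentile(p[:,2],90)
q=p[abs(p[:,2]-z)<.004];print(m.sum(),z,q.mean(0),cv2.minAreaRect((q[:,:2]*1000).astype(np.float32)))"
```

```text
t 2.35 tcp [ 0.4752 -0.0195  0.1021] shift [ 0.0001 -0.0031  0.0811] turn [ 0.0011 -0.0009  0.0084] F [-0.01 -0.36  0.14] open 0.0855
2915 0.061182074490634425 [ 0.47495194 -0.02266646  0.06030008] ((476.1287841796875, -21.94756317138672), (49.41609573364258, 21.574583053588867), 32.110294342041016)
```

```bash
python3 -m inch '[[[0,-0.003,0.03],[0,0,0],0],[[0,-0.003,0.06],[0,0,0],0],[[0,-0.003,0.081],[0,0,0],0],[[0,-0.003,0.081],[0,0,0],0],[[0,-0.003,0.081],[0,0,0],0]]'
python3 -c "
from h import *
goal(.4761,-.022,.021,120.5)"
```

```text
time_s: 2.9
tcp_pos: [0.4788, -0.0232, 0.0225]
orientation: [-0.821, 3.03, -0.002]
ft_force: [0.6, 0.1, -0.1]
opening: 0.085
gripper_force: 0.0
 t 2.9 tcp [ 0.4788 -0.0232  0.0225] shift [0.0017 0.0024 0.0015] turn [-0.0022  0.0021 -0.0029] F [ 0.58  0.1  -0.11] open 0.085
```

```bash
python3 -m inch '[[[0.002,0.002,0.001],[0,0,0],0],[[0.002,0.002,0.001],[0,0,0],120],[[0.002,0.002,0.001],[0,0,0],255],[[0.002,0.002,0.001],[0,0,0],255],[[0.002,0.002,0.001],[0,0,0],255]]'
python3 -m inch '[[[0,0,0],[0,0,0],255],[[0,0,0],[0,0,0],255],[[0,0,0],[0,0,0],255]]'
```

```text
time_s: 3.4
tcp_pos: [0.4746, -0.0224, 0.0199]
orientation: [-0.821, 3.032, -0.0]
ft_force: [-0.3, 0.7, -0.9]
opening: 0.0282
gripper_force: 0.0
time_s: 3.7
tcp_pos: [0.4746, -0.0224, 0.0199]
orientation: [-0.821, 3.032, -0.0]
ft_force: [-1.0, -0.4, 5.4]
opening: 0.0211
gripper_force: 58.7
```

```bash
python3 -m inch '[[[0,0,-0.02],[0,0,0],255],[[0,0,-0.05],[0,0,0],255],[[0,0,-0.08],[0,0,0],255],[[0,0,-0.1],[0,0,0],255],[[0,0,-0.1],[0,0,0],255]]'
python3 -m inch '[[[0,0,0],[0,0,0],255],[[0,0,0],[0,0,0],255]]'
python3 -c "
from h import *
goal(.6225,.2657,.125,88.5)
f=grab('wrist');cv2.imwrite('pics/w2.png',f['img'][:,:,::-1])
"
```

```text
time_s: 4.2
tcp_pos: [0.4759, -0.0227, 0.1215]
orientation: [-0.821, 3.029, -0.004]
ft_force: [1.0, -1.0, -3.2]
opening: 0.0212
gripper_force: 59.9
time_s: 4.4
tcp_pos: [0.473, -0.0219, 0.1178]
orientation: [0.821, -3.029, -0.003]
ft_force: [-0.4, 0.2, -5.0]
opening: 0.0211
gripper_force: 59.9
 t 4.4 tcp [ 0.473  -0.0219  0.1178] shift [-0.2742  0.1729 -0.0074] turn [ 0.0018 -0.0031  0.5552] F [-0.4   0.18 -4.96] open 0.0211
```

View pics/w2.png

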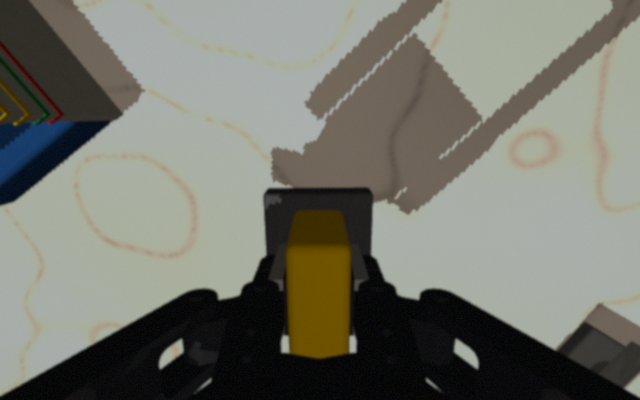

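The block (column 318, rows 190–355) hangs straight and centred in the fingers. Its weight is about 4–5 N. Next is the move over the red end.

```bash
python3 -m inch '[[[0,0,-0.01],[0,0,0],255],[[-0.03,0.019,-0.01],[0,0,0.06],255],[[-0.065,0.041,-0.01],[0,0,0.13],255],[[-0.1,0.063,-0.01],[0,0,0.2],255],[[-0.137,0.086,-0.01],[0,0,0.28],255]]' >/dev/null
python3 -c "
from h import *
goal(.6225,.2657,.125,88.5)"
```

```text
t 4.95 tcp [0.5497 0.1222 0.1296] shift [-0.1055  0.1215  0.0045] turn [-2.000e-04 -8.000e-04  2.715e-01] F [ 0.73 -0.3  -2.86] open 0.0215
```

```bash
python3 -m inch '[[[-0.03,0.035,0.003],[0,0,0.08],255],[[-0.06,0.07,0.003],[0,0,0.16],255],[[-0.09,0.1,0.003],[0,0,0.23],255],[[-0.105,0.12,0.003],[0,0,0.27],255],[[-0.105,0.12,0.003],[0,0,0.27],255]]' >/dev/null
python3 -m inch '[[[0,0,0],[0,0,0],255],[[0,0,0],[0,0,0],255],[[0,0,0],[0,0,0],255]]'
python3 -c "
from h import *
goal(.6225,.2657,.095,88.5)
f=grab('top');cv2.imwrite('pics/t2.png',cv2.resize(f['img'][110:310,120:320,::-1],(600,600)))
f=grab('scene');cv2.imwrite('pics/s2.png',cv2.resize(f['img'][90:290,330:530,::-1],(600,600)))
p=depthpts(f,np.ones((400,640),bool));q=p[(abs(p[:,0]-.62)<.12)&(abs(p[:,1]-.265)<.1)&(p[:,2]>.05)&(p[:,2]<.3)]
"
```

```text
time_s: 5.75
tcp_pos: [0.6212, 0.2621, 0.1266]
orientation: [-0.034, -3.141, 0.001]
ft_force: [-0.4, -0.5, -4.2]
opening: 0.0214
gripper_force: 59.9
 t 5.75 tcp [0.6212 0.2621 0.1266] shift [-0.0013  0.0037  0.0316] turn [-0.0004 -0.0006  0.0042] F [-0.4  -0.46 -4.19] open 0.0214
```

View pics/s2.png

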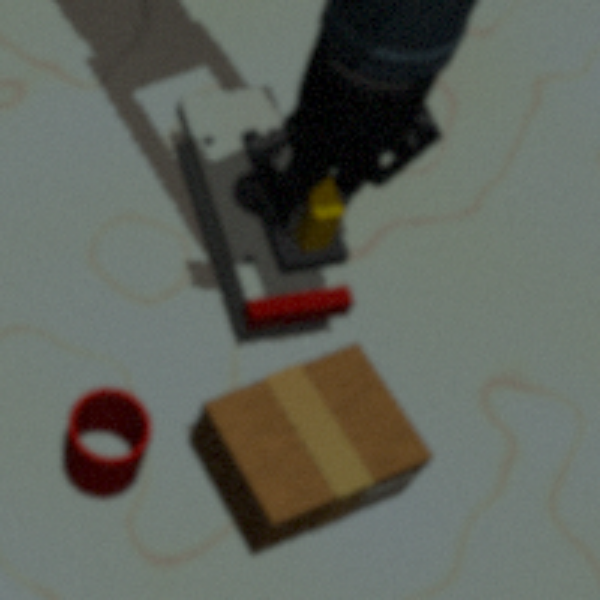

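The block hangs level just above the red end, with the carton and red coupler untouched. Now the slow descent.

```bash
python3 -m inch '[[[-0.001,0.004,0.01],[0,0,0],255],[[-0.001,0.004,0.02],[0,0,0],255],[[-0.001,0.004,0.03],[0,0,0],255],[[-0.001,0.004,0.038],[0,0,0],255],[[-0.001,0.004,0.038],[0,0,0],255]]'
python3 -m inch '[[[0,0,0],[0,0,0],255],[[0,0,0],[0,0,0],255]]'
```

```text
time_s: 6.35
tcp_pos: [0.6212, 0.2669, 0.0862]
orientation: [-0.033, -3.138, 0.002]
ft_force: [-0.5, -0.2, -3.9]
opening: 0.0212
gripper_force: 59.9
time_s: 6.55
tcp_pos: [0.623, 0.2673, 0.089]
orientation: [0.033, 3.141, 0.0]
ft_force: [-0.6, 0.5, -4.2]
opening: 0.0211
gripper_force: 59.9
```

```bash
for i in 1; do python3 -m inch '[[[0,0,0.003],[0,0,0],255],[[0,0,0.006],[0,0,0],255],[[0,0,0.006],[0,0,0],255],[[0,0,0.006],[0,0,0],255]]'; python3 -m inch '[[[0,0,0.002],[0,0,0],255],[[0,0,0.002],[0,0,0],255],[[0,0,0.002],[0,0,0],255]]'; python3 -m inch '[[[0,0,0.002],[0,0,0],255],[[0,0,0.002],[0,0,0],255],[[0,0,0.002],[0,0,0],255]]'; done
```

```text
time_s: 6.95
tcp_pos: [0.6224, 0.2672, 0.0825]
orientation: [-0.033, -3.141, 0.0]
ft_force: [-0.7, 0.3, -4.1]
opening: 0.0212
gripper_force: 59.9
time_s: 7.25
tcp_pos: [0.6225, 0.2672, 0.0805]
orientation: [-0.033, -3.141, 0.0]
ft_force: [-0.5, -0.4, -4.1]
opening: 0.021
gripper_force: 59.9
time_s: 7.55
tcp_pos: [0.6228, 0.2672, 0.079]
orientation: [0.033, 3.141, 0.0]
ft_force: [-0.5, 0.0, -1.0]
opening: 0.0214
gripper_force: 60.3
```

```bash
python3 -m inch '[[[0,0,0.002],[0,0,0],255],[[0,0,0.002],[0,0,0],255],[[0,0,0.002],[0,0,0],255]]'; python3 -m inch '[[[0,0,0.002],[0,0,0],255],[[0,0,0.002],[0,0,0],255],[[0,0,0.002],[0,0,0],255]]'; python3 -m inch '[[[0,0,0],[0,0,0],255],[[0,0,0],[0,0,0],255]]'
```

```text
time_s: 7.85
tcp_pos: [0.6228, 0.2673, 0.0768]
orientation: [0.033, 3.141, 0.0]
ft_force: [0.3, 0.1, 0.1]
opening: 0.0214
gripper_force: 60.5
time_s: 8.15
tcp_pos: [0.6228, 0.2673, 0.0748]
orientation: [0.033, 3.141, 0.0]
ft_force: [-0.2, -0.3, 1.4]
opening: 0.0215
gripper_force: 60.6
time_s: 8.35
tcp_pos: [0.6229, 0.2672, 0.0748]
orientation: [0.033, 3.141, 0.0]
ft_force: [0.7, -0.4, 0.7]
opening: 0.0215
gripper_force: 60.6
```

```bash
python3 -m inch '[[[0.003,0,0],[0,0,0],255],[[0.006,0,0],[0,0,0],255],[[0.009,0,0],[0,0,0],255],[[0.012,0,0],[0,0,0],255],[[0.015,0,0],[0,0,0],255]]'; python3 -m inch '[[[0.003,0,0],[0,0,0],255],[[0.006,0,0],[0,0,0],255],[[0.009,0,0],[0,0,0],255],[[0.012,0,0],[0,0,0],255],[[0.015,0,0],[0,0,0],255]]'
```

```text
time_s: 8.85
tcp_pos: [0.6075, 0.2675, 0.0748]
orientation: [0.033, 3.141, 0.0]
ft_force: [2.3, -0.3, 1.3]
opening: 0.0211
gripper_force: 60.6
time_s: 9.35
tcp_pos: [0.5924, 0.2678, 0.0746]
orientation: [0.033, 3.141, 0.0]
ft_force: [2.2, -0.0, 1.7]
opening: 0.0216
gripper_force: 60.6
```

```bash
python3 -m inch '[[[0.003,0,0],[0,0,0],255],[[0.006,0,0],[0,0,0],255],[[0.009,0,0],[0,0,0],255],[[0.012,0,0],[0,0,0],255],[[0.015,0,0],[0,0,0],255]]'; python3 -m inch '[[[0.003,0,0],[0,0,0],255],[[0.006,0,0],[0,0,0],255],[[0.009,0,0],[0,0,0],255],[[0.012,0,0],[0,0,0],255],[[0.015,0,0],[0,0,0],255]]'; python3 -m inch '[[[0.003,0,0],[0,0,0],255],[[0.006,0,0],[0,0,0],255],[[0.009,0,0],[0,0,0],255],[[0.012,0,0],[0,0,0],255],[[0.015,0,0],[0,0,0],255]]'
```

```text
time_s: 9.85
tcp_pos: [0.5773, 0.2681, 0.0746]
orientation: [0.033, 3.141, -0.0]
ft_force: [2.5, -0.2, 1.7]
opening: 0.0215
gripper_force: 60.6
time_s: 10.35
tcp_pos: [0.5623, 0.2685, 0.0746]
orientation: [0.033, 3.141, -0.0]
ft_force: [3.2, -0.8, 1.0]
opening: 0.0214
gripper_force: 60.6
time_s: 10.85
tcp_pos: [0.5473, 0.2688, 0.0746]
orientation: [-0.033, -3.141, 0.0]
ft_force: [2.7, 0.1, 1.9]
opening: 0.0216
gripper_force: 60.5
```

```bash
python3 -m inch '[[[0.003,0,0],[0,0,0],255],[[0.006,0,0],[0,0,0],255],[[0.009,0,0],[0,0,0],255],[[0.012,0,0],[0,0,0],255],[[0.015,0,0],[0,0,0],255]]'; python3 -m inch '[[[0.003,0,0],[0,0,0],255],[[0.006,0,0],[0,0,0],255],[[0.009,0,0],[0,0,0],255],[[0.012,0,0],[0,0,0],255],[[0.015,0,0],[0,0,0],255]]'; python3 -m inch '[[[0.003,0,0],[0,0,0],255],[[0.006,0,0],[0,0,0],255],[[0.009,0,0],[0,0,0],255],[[0.012,0,0],[0,0,0],255],[[0.015,0,0],[0,0,0],255]]';  python3 -m inch '[[[0.003,0,0],[0,0,0],255],[[0.006,0,0],[0,0,0],255],[[0.009,0,0],[0,0,0],255],[[0.012,0,0],[0,0,0],255],[[0.015,0,0],[0,0,0],255]]'
```

```text
time_s: 11.35
tcp_pos: [0.5323, 0.2691, 0.0746]
orientation: [0.033, 3.141, -0.0]
ft_force: [2.8, -0.5, 1.7]
opening: 0.0214
gripper_force: 60.5
time_s: 11.85
tcp_pos: [0.5173, 0.2694, 0.0746]
orientation: [0.033, 3.141, -0.0]
ft_force: [2.7, 0.6, 2.8]
opening: 0.0211
gripper_force: 60.5
time_s: 12.35
tcp_pos: [0.5023, 0.2698, 0.0746]
orientation: [0.033, 3.141, -0.0]
ft_force: [3.3, 0.1, 1.6]
opening: 0.0213
gripper_force: 60.5
time_s: 12.85
tcp_pos: [0.4874, 0.27, 0.0746]
orientation: [0.033, 3.141, -0.0]
ft_force: [3.1, -0.3, 1.3]
opening: 0.0214
gripper_force: 60.5
```

```bash
python3 -m inch '[[[0.003,0,0],[0,0,0],255],[[0.006,0,0],[0,0,0],255],[[0.006,0,0],[0,0,0],255],[[0.006,0,0],[0,0,0],255],[[0.006,0,0],[0,0,0],255]]'; python3 -c "
from h import *
f=grab('scene');cv2.imwrite('pics/s3.png',cv2.resize(f['img'][70:270,330:530,::-1],(600,600)))"
```

```text
time_s: 13.35
tcp_pos: [0.4808, 0.2701, 0.0743]
orientation: [-0.033, -3.14, 0.0]
ft_force: [-1.3, 0.4, 1.8]
opening: 0.0214
gripper_force: 60.7
```

View pics/s3.png

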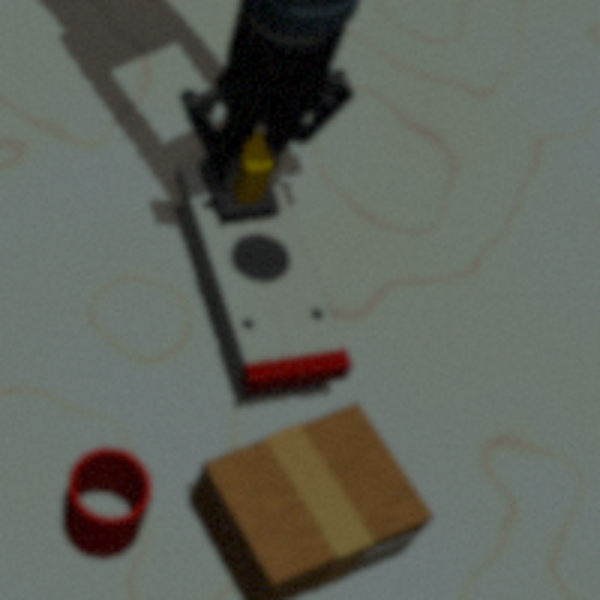

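The block sits flat at the plain end (yellow handle at about (255,175) in the crop), so the stroke is done. Next I lift and carry it to the cleaner.

```bash
python3 -m inch '[[[0,0,-0.01],[0,0,0],255],[[0,0,-0.04],[0,0,0],255],[[0,0,-0.075],[0,0,0],255],[[0,0,-0.11],[0,0,0],255],[[0,0,-0.12],[0,0,0],255]]' > /dev/null; python3 -m inch '[[[0,0,0],[0,0,0],255],[[0,0,0],[0,0,0],255]]';python3 -c "
from h import *
goal(.525,-.2548,.195,65.8)"
```

```text
time_s: 14.1
tcp_pos: [0.4804, 0.2697, 0.1927]
orientation: [-0.033, -3.138, 0.002]
ft_force: [-0.2, 0.1, -4.1]
opening: 0.0214
gripper_force: 60.1
 t 14.1 tcp [0.4804 0.2697 0.1927] shift [-0.0556 -0.5235 -0.0018] turn [-0.0017 -0.0029  0.4014] F [-0.23  0.06 -4.14] open 0.0214
```

```bash
python3 -m inch '[[[-0.003,-0.02,0],[0,0,0.02],255],[[-0.007,-0.06,0],[0,0,0.05],255],[[-0.011,-0.1,0],[0,0,0.08],255],[[-0.016,-0.145,0],[0,0,0.11],255],[[-0.02,-0.19,0],[0,0,0.15],255]]' > /dev/null; python3 -m inch '[[[-0.006,-0.045,0],[0,0,0.04],255],[[-0.012,-0.09,0],[0,0,0.07],255],[[-0.018,-0.135,0],[0,0,0.11],255],[[-0.021,-0.165,0],[0,0,0.13],255],[[-0.024,-0.19,0],[0,0,0.15],255]]' >/dev/null; python3 -m inch '[[[0,0,0],[0,0,0],255],[[0,0,0],[0,0,0],255]]';python3 -c "
from h import *
goal(.525,-.2548,.195,65.8)"
```

```text
time_s: 15.3
tcp_pos: [0.4876, -0.1114, 0.1924]
orientation: [-0.504, -3.097, -0.003]
ft_force: [-0.6, 0.4, -3.9]
opening: 0.0218
gripper_force: 60.2
 t 15.3 tcp [ 0.4876 -0.1114  0.1924] shift [-0.0809 -0.1242 -0.0031] turn [ 0.0007 -0.0046  0.0998] F [-0.55  0.43 -3.9 ] open 0.0218
```

```bash
python3 -m inch '[[[-0.02,-0.031,0],[0,0,0.03],255],[[-0.045,-0.07,0],[0,0,0.06],255],[[-0.065,-0.1,0],[0,0,0.08],255],[[-0.081,-0.124,0],[0,0,0.1],255],[[-0.081,-0.124,0],[0,0,0.1],255]]' > /dev/null;  python3 -m inch '[[[0,0,0],[0,0,0],255],[[0,0,0],[0,0,0],255],[[0,0,0],[0,0,0],255]]';python3 -c "
from h import *
goal(.525,-.2548,.140,65.8)
f=grab('scene');a=f['img'][80:280,90:290,::-1];cv2.imwrite('pics/s4.png',cv2.resize(a,(600,600)))"
```

```text
time_s: 16.1
tcp_pos: [0.5265, -0.2531, 0.1943]
orientation: [-0.653, -3.072, -0.001]
ft_force: [0.4, -0.1, -4.1]
opening: 0.0214
gripper_force: 60.5
 t 16.1 tcp [ 0.5265 -0.2531  0.1943] shift [ 0.0006 -0.0022  0.0543] turn [ 0.0005 -0.001   0.0032] F [ 0.42 -0.14 -4.14] open 0.0214
```

View pics/s4.png

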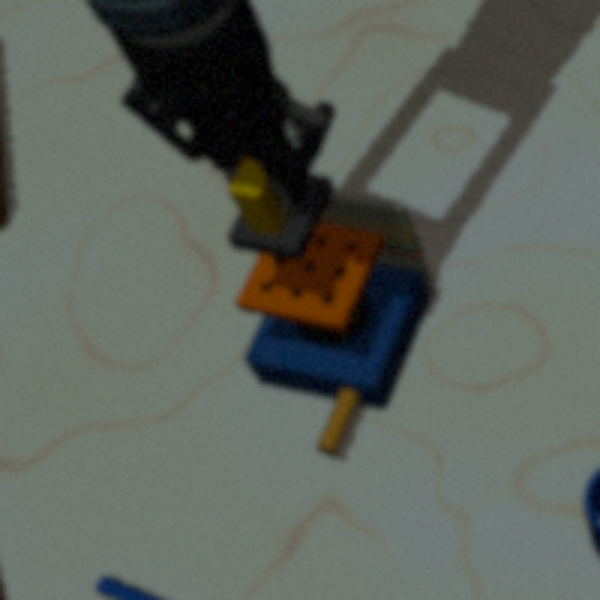

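The level block hangs over the pad, clear of the scale plate, and there is free space down to the pad. Now down to just above it, then press.

```bash
python3 -m inch '[[[0,-0.002,0.02],[0,0,0],255],[[0,-0.002,0.035],[0,0,0],255],[[0,-0.002,0.05],[0,0,0],255],[[0,-0.002,0.056],[0,0,0],255],[[0,-0.002,0.056],[0,0,0],255]]' >/dev/null;  python3 -m inch '[[[0,0,0],[0,0,0],255],[[0,0,0],[0,0,0],255],[[0,0,0],[0,0,0],255]]';python3 -m inch '[[[0,0,0.002],[0,0,0],255],[[0,0,0.004],[0,0,0],255],[[0,0,0.004],[0,0,0],255]]';python3 -m inch '[[[0,0,0.002],[0,0,0],255],[[0,0,0.004],[0,0,0],255],[[0,0,0.004],[0,0,0],255]]'
```

```text
time_s: 16.95
tcp_pos: [0.5263, -0.2568, 0.1395]
orientation: [0.656, 3.071, -0.001]
ft_force: [-0.1, 0.5, -3.8]
opening: 0.0218
gripper_force: 60.6
time_s: 17.25
tcp_pos: [0.5256, -0.2564, 0.1342]
orientation: [-0.656, -3.072, -0.0]
ft_force: [0.2, 0.3, -3.2]
opening: 0.0214
gripper_force: 60.6
time_s: 17.55
tcp_pos: [0.5256, -0.2564, 0.1301]
orientation: [-0.656, -3.072, -0.001]
ft_force: [0.4, -0.0, -5.2]
opening: 0.0212
gripper_force: 60.6
```

```bash
python3 -m inch '[[[0,0,0.002],[0,0,0],255],[[0,0,0.002],[0,0,0],255]]'; python3 -m inch '[[[0,0,0.002],[0,0,0],255],[[0,0,0.002],[0,0,0],255]]'; python3 -m inch '[[[0,0,0.002],[0,0,0],255],[[0,0,0.002],[0,0,0],255]]';  python3 -m inch '[[[0,0,0.003],[0,0,0],255],[[0,0,0.003],[0,0,0],255]]'; python3 -m inch '[[[0,0,0.003],[0,0,0],255],[[0,0,0.003],[0,0,0],255]]'
```

```text
time_s: 17.75
tcp_pos: [0.5259, -0.2566, 0.1289]
orientation: [0.656, 3.072, -0.0]
ft_force: [-2.0, 1.4, 1.8]
opening: 0.0217
gripper_force: 61.2
time_s: 17.95
tcp_pos: [0.5259, -0.2566, 0.1269]
orientation: [0.656, 3.072, -0.0]
ft_force: [-2.8, 0.3, 2.3]
opening: 0.0217
gripper_force: 61.4
time_s: 18.15
tcp_pos: [0.5259, -0.2566, 0.1245]
orientation: [0.656, 3.072, -0.0]
ft_force: [-1.5, 0.6, 0.7]
opening: 0.0213
gripper_force: 61.4
time_s: 18.35
tcp_pos: [0.526, -0.2567, 0.121]
orientation: [0.657, 3.072, 0.0]
ft_force: [-0.6, -0.1, -0.3]
opening: 0.0211
gripper_force: 60.8
time_s: 18.55
tcp_pos: [0.526, -0.2567, 0.1182]
orientation: [0.657, 3.072, 0.0]
ft_force: [-0.4, -0.9, 2.1]
opening: 0.0214
gripper_force: 61.1
```

```bash
python3 -m inch '[[[0,0,0.002],[0,0,0],255],[[0,0,0.004],[0,0,0],255],[[0,0,0.006],[0,0,0],255]]'; python3 -m inch '[[[0,0,0.002],[0,0,0],255],[[0,0,0.004],[0,0,0],255],[[0,0,0.006],[0,0,0],255]]'; python3 -m inch '[[[0,0,0.002],[0,0,0],255],[[0,0,0.004],[0,0,0],255],[[0,0,0.006],[0,0,0],255]]';  python3 -m inch '[[[0,0,0.002],[0,0,0],255],[[0,0,0.004],[0,0,0],255],[[0,0,0.0055],[0,0,0],255],[[0,0,0.0055],[0,0,0],255],[[0,0,0.0055],[0,0,0],255]]'
python3 -c "
from h import *
goal(.525,-.2548,.0945,65.8)
f=grab('scene');a=f['img'][80:280,90:290,::-1];cv2.imwrite('pics/s5.png',cv2.resize(a,(600,600)))
m=blob(rng(hsv(f),5,19,150,60),(200,180));p=depthpts(f,m);print(m.sum(),np.percentile(p[:,2],[25,50,75,90]))"
```

```text
time_s: 18.85
tcp_pos: [0.526, -0.2567, 0.1129]
orientation: [0.656, 3.072, -0.001]
ft_force: [-2.8, -0.1, 4.3]
opening: 0.0213
gripper_force: 61.6
time_s: 19.15
tcp_pos: [0.526, -0.2567, 0.1064]
orientation: [0.656, 3.072, -0.0]
ft_force: [-0.9, 0.2, 3.9]
opening: 0.0215
gripper_force: 61.6
time_s: 19.45
tcp_pos: [0.526, -0.2567, 0.1009]
orientation: [0.656, 3.072, -0.0]
ft_force: [-1.9, 0.8, 5.8]
opening: 0.0217
gripper_force: 61.8
time_s: 19.95
tcp_pos: [0.526, -0.2567, 0.0952]
orientation: [0.656, 3.072, -0.0]
ft_force: [0.1, -0.5, 4.3]
opening: 0.0215
gripper_force: 61.8
 t 19.95 tcp [ 0.526  -0.2567  0.0952] shift [0.0017 0.0013 0.0007] turn [-0.0001  0.0003  0.0013] F [ 0.14 -0.55  4.27] open 0.0215
400 [0.07395047 0.07501017 0.07596953 0.07732643]
```

View pics/s5.png

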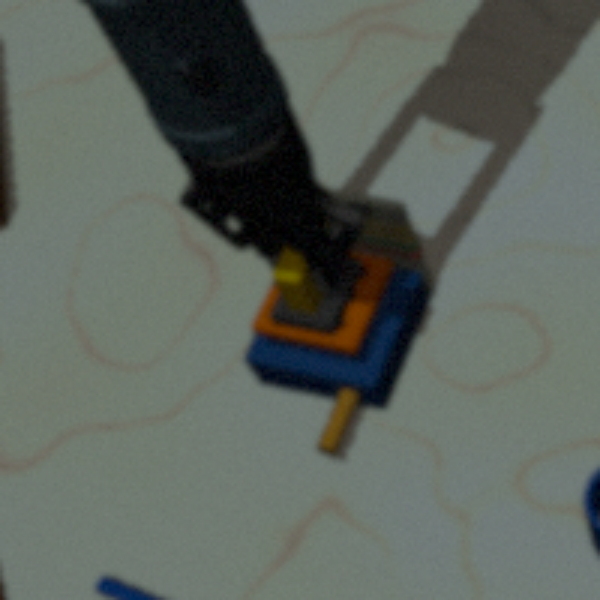

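The block lies flat on the middle of the pad, around (310,300) in the crop. The pad top reads about 0.074 m (green mark), and about 8.4 N matches the third click. I hold it there and hand in.

```bash
python3 -m inch '[[[0,0,0],[0,0,0],255],[[0,0,0],[0,0,0],255],[[0,0,0],[0,0,0],255],[[0,0,0],[0,0,0],255],[[0,0,0],[0,0,0],255]]' && python3 -c "
from station import arm
print(arm.close_job())"
```

```text
time_s: 20.5
tcp_pos: [0.526, -0.2567, 0.0952]
orientation: [0.656, 3.072, -0.0]
ft_force: [0.1, -0.8, 4.7]
opening: 0.0211
gripper_force: 61.8
the job is handed in; nothing more can be done
None
```

I lapped the plate from the red end to the plain end in one stroke (about 5–7 N, roughly 6 mm sunk), then handed the job in at 20.5 s with the gripped block holding the pad at about 36 mm, the third click; the hand-in returned no verdict.

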